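# Build the soil-sieve tower

### The job

Get the soil-sieve set ready for the next experiment: build the tower on its stand one piece at a time from the bottom up - first the collecting pan in the stand, then the fine sieve, then the medium one, and the coarse sieve on top. Seat each piece fully home and upright in the one below and let go of it, without tipping any piece over, and leave the flask, the eraser and the marker where they are.

Things in the scene. Friction and masses are not known exactly. Their poses are not given: they have to be found in the camera images.
- stand_c (a point): the fixed sieve stand: a low grey plastic ring-shaped base, 90 mm in diameter and 16 mm high, with a round socket 53 mm in diameter and 13 mm deep in the middle of its top. This point is the centre of the socket's mouth, at the level of its top, 16 mm above the table; z up. It cannot move.
- pan_c (a point): Collecting pan: lowest of the four cups, plain floor without holes. Aluminium cup, outside dia 60 mm, mouth dia 53; under it a tapered foot 10 mm high (dia 40 at bottom, 49 at top) that drops into the mouth below until the cup's shoulder rests on that rim. Stands on its foot. Total height 40 mm with foot, about 70 g. Point: on its axis, half-way up, 20 mm above its underside; z up.
- fine_c (a point): Fine sieve: floor pierced with several dozen small 4 mm holes. Aluminium cup, outside dia 60 mm, mouth dia 53; under it a tapered foot 10 mm high (dia 40 at bottom, 49 at top) that drops into the mouth below until the cup's shoulder rests on that rim. Stands on its foot. Total height 44 mm with foot, about 70 g. Point: on its axis, half-way up, 22 mm above its underside; z up.
- medium_c (a point): Medium sieve: floor pierced with 19 holes of 7.5 mm. Aluminium cup, outside dia 60 mm, mouth dia 53; under it a tapered foot 10 mm high (dia 40 at bottom, 49 at top) that drops into the mouth below until the cup's shoulder rests on that rim. Stands on its foot. Total height 50 mm with foot, about 80 g. Point: on its axis, half-way up, 25 mm above its underside; z up.
- coarse_c (a point): Coarse sieve: tallest of the four cups, floor pierced with 7 large holes of 14 mm. Aluminium cup, outside dia 60 mm, mouth dia 53; under it a tapered foot 10 mm high (dia 40 at bottom, 49 at top) that drops into the mouth below until the cup's shoulder rests on that rim. Stands on its foot. Total height 56 mm with foot, about 90 g. Point: on its axis, half-way up, 28 mm above its underside; z up.
- flask_c (a point): bystander: conical glass flask with a cork, 68 mm across its base, 119 mm high with the cork, standing towards the far side. Point on its axis 50 mm above its underside. Leave it alone.
- eraser: bystander: white eraser, 30 x 55 x 14 mm, lying flat on the table. Origin: centre of its underside. Leave it alone.
- marker: bystander: white board marker with a black cap, 125 mm long, 15 mm thick, lying along its own x. Origin: near the middle of its underside. Leave it alone.

How it is judged (in metres and radians):
On the way, in this order (a step that is already met when the one before it is completed fails the run):
1. collecting pan seated upright on the stand and released (z of pan_c in the frame of stand_c between 0.007 and 0.013 m and horizontal distance between pan_c and stand_c below 0.005 m and angle between pan_c's own z axis and vertical below 0.06 rad and contact force between pan and the fingers below 0.05 N), for 0.2 s.
2. fine sieve seated upright on the pan and released (z of pan_c in the frame of stand_c between 0.007 and 0.013 m and horizontal distance between pan_c and stand_c below 0.005 m and angle between each of pan_c, fine_c's own z axis and vertical below 0.06 rad and z of fine_c in the frame of stand_c between 0.039 and 0.045 m and horizontal distance between fine_c and pan_c below 0.005 m and contact force between fine and the fingers below 0.05 N), for 0.2 s.
3. medium sieve seated upright on the fine sieve and released (z of pan_c in the frame of stand_c between 0.007 and 0.013 m and horizontal distance between pan_c and stand_c below 0.005 m and angle between each of pan_c, fine_c, medium_c's own z axis and vertical below 0.06 rad and z of fine_c in the frame of stand_c between 0.039 and 0.045 m and horizontal distance between fine_c and pan_c below 0.005 m and z of medium_c in the frame of stand_c between 0.076 and 0.082 m and horizontal distance between medium_c and fine_c below 0.005 m and contact force between medium and the fingers below 0.05 N), for 0.2 s.
4. coarse sieve seated upright on the medium sieve and released (z of pan_c in the frame of stand_c between 0.007 and 0.013 m and horizontal distance between pan_c and stand_c below 0.005 m and angle between each of pan_c, fine_c, medium_c, coarse_c's own z axis and vertical below 0.06 rad and z of fine_c in the frame of stand_c between 0.039 and 0.045 m and horizontal distance between fine_c and pan_c below 0.005 m and z of medium_c in the frame of stand_c between 0.076 and 0.082 m and horizontal distance between medium_c and fine_c below 0.005 m and z of coarse_c in the frame of stand_c between 0.119 and 0.125 m and horizontal distance between coarse_c and medium_c below 0.005 m and contact force between coarse and the fingers below 0.05 N), for 0.2 s.
At the end, for the whole second after the job is handed in: The collecting pan sits in the stand, the fine sieve in the pan, the medium sieve in the fine and the coarse sieve in the medium; every piece fully seated (height within 3 mm), centred on the one below within 5 mm, upright within 0.06 rad, released and at rest (all of step 4 and contact force between each of pan, fine, medium and the fingers below 0.05 N and linear speed of each of pan, fine, medium, coarse below 0.02 m/s); the robot touches nothing.
It fails at once if a bystander (flask, eraser or marker) is shifted by more than 30 mm (distance of any of flask_c, eraser, marker from where it was at the start of the episode above 0.03 m).
It fails at once if the flask is tipped (angle between flask_c's own z axis and vertical above 0.5 rad).
It fails at once if a piece of the sieve set is tipped over (angle between any of pan_c, fine_c, medium_c, coarse_c's own z axis and vertical above 0.9 rad).
It also fails if it takes over 128 s, if anything falls off the work surface, if the arm or the gripper's body presses on something with over 40 N, if the wrist force passes 120 N, or if a joint passes its speed limit or range.

### The arm

A 6-joint arm with a two-finger parallel gripper is mounted at the origin on the work surface. World frame = base frame: x ahead of the robot, y to its left, z up, the work surface at z = 0. Lengths are in mm, angles in rad, forces in N, time in s.
With the tool pointing down it reaches from about 350 to 875 mm from the base axis. Payload 4.2 kg.
Tool frame: the origin (TCP) lies at the very end of the fingers, on their centre line; the grasp point (between the pads) lies 19 mm behind it; z points along the fingers, y is the line along which they close (so a half turn about z gives the same grasp; the last joint's range is limited). The gripper opens to 85 mm and grips with 20 to 120 N. Pads are 22 mm wide; open, the fingers measure 114 mm over their backs; the gripper's body (76 mm by 85 mm) begins 54 mm behind the grasp point. The pads swing forward as they close: fully open they stand 13 mm farther back than shut.
Start: joints at [-1.013, 0.385, 0.008, 0, -1.194, -0.259], TCP at [183.999, -597.28, 231.312] pointing down, gripper open.
Joint ranges: [-3.14, 3.14], [-1.21, 2.06], [-1.07, 1.41], [-3.16, 2.05], [-2.99, -0.16], [-3.1, 3.1]. Speed limits (rad/s): [2.79, 2.79, 3.14, 3.14, 3.14, 3.14].

### API

Orientations are given as a unit quaternion [x, y, z, w].
In Python, from bench import arm gives the robot as it stands.
- The arm moves only by the tool servo_tool, never from a script. Its argument "rows" is a list that holds one entry, the list of rows, each a list of 7 numbers: the finger opening in mm, from 0 to 85.4, then the shift along the tool's x, y, z in mm, then the turn, a rotation vector about the tool's x, y, z in rad. A call has 1 to 10 rows; each row is the pose to reach, as a shift and turn from the pose commanded when the call began, along the tool's axes at that moment; what a row does not reach only later rows make up. A row lasts 1/8 s, in which the tool goes at most 62.5 mm and 10.7 degrees, less where a joint would pass 70% of its speed; a pose out of reach is approached as far as the arm can. A call with a gripper value outside its range is refused whole. The fingers move at their own pace and stop on an object; the grip force is fixed at half the most. Time passes only in rows, so rows that repeat a pose let the fingers close. It gives the time, the measured TCP pose, the force, the opening and the grip force at its end, in the units of the state.
- arm.read_state(): the state, without advancing time (a new reading comes with each control period).
- arm.get_image(name): name is "scene" or "top" or "wrist"; returns the picture (384x512x3 uint8, red, green, blue); there is no depth.
- arm.camera_params(name): a dict with "intrinsics" (3x3 intrinsics, pixels), "R" (3x3) and "t" (3): a world point X has camera coordinates R X + t. Camera axes: x right, y down, z forward; pixel columns grow to the right and rows downward; lengths in mm; the calibration is good to about 2 mm. A picture is of the moment at which its call begins: read the wrist's pose just before it. camera_params takes no time and is no camera call; for the wrist camera it gives the pose at the moment of the call.
- arm.job_done(): hands the job in; it is judged then, once.
The state is a dict: "clock": time; "joints": joint angles; "joint_vel": joint speeds; "joint_efforts": joint torques, N m; "position": TCP position; "ee_rot": TCP orientation; "contact_force": force on the tool from outside, world axes, zero at the start; "wrist_torque": the same for the moment, N m; "gripper_width": finger opening in mm; "grasp_force": force on a finger pad.
Only numpy, scipy, OpenCV 4.12 (cv2) and the standard library are available. Lean on these libraries where they do the work, as an engineer would, in place of code of your own. Each camera call takes 0.05 s, during which the arm holds its last target. There are 200 camera calls.

## Working session

There is one attempt and no reset: what is moved stays moved. The work goes in short steps, Python scripts to look and compute and a tool call to move; the robot and the scene stay as the last step left them, time stands still between calls to the robot, and variables do not carry over. Pictures are saved under pics/ and viewed, at most 14 in all, crops included, and the job is handed in when it is done.

Besides the shell and the picture viewer there is one more tool, called after "Emit:" as name(argument=value, ...), one argument or row to a line, values as JSON. servo_tool: Moves the arm, as the interface text tells. Its arguments: {"type":"object","properties":{"rows":{"type":"array"}},"required":["rows"]}

```bash
mkdir -p pics; ls; python3 - <<'E'
from bench import arm
import cv2
s=arm.read_state();print(s)
for n in ["scene","top"]:
    im=arm.get_image(n);cv2.imwrite(f"pics/{n}0.png",im[:,:,::-1])
    p=arm.camera_params(n);print(n,p)
E
```

```text
pics
{'clock': 0.0, 'joints': array([-1.01336789e+00,  3.85584306e-01,  6.59617405e-03, -4.92356567e-04,
       -1.19400426e+00, -2.58607331e-01]), 'joint_vel': array([ 0.00054383, -0.00148475, -0.00013191,  0.0001128 , -0.00035641,
       -0.00141932]), 'joint_efforts': array([ 1.03464827e-03, -3.92288303e+01,  1.88398272e+01,  4.18619201e+00,
       -4.74903005e-03, -1.40099324e-06]), 'position': array([ 183.83822224, -596.72736887,  230.19422187]), 'ee_rot': array([-1.48765367e-01,  9.88871886e-01,  1.09868549e-03, -2.25663933e-04]), 'contact_force': array([0.07445572, 0.27898587, 0.17653624]), 'wrist_torque': array([0.03427641, 0.01859366, 0.02184155]), 'grasp_force': 0.0, 'gripper_width': 85.40428490727544}
scene {'intrinsics': array([[435.37261584,   0.        , 249.52859006],
       [  0.        , 435.37261584, 186.87448638],
       [  0.        ,   0.        ,   1.        ]]), 'R': array([[-0.52503829,  0.85095188, -0.01468676],
       [ 0.62931996,  0.37655791, -0.67982389],
       [-0.572967  , -0.36617624, -0.73322832]]), 't': array([ 266.16548253, -291.0804195 , 1499.90965777])}
top {'intrinsics': array([[466.60808918,   0.        , 258.3061157 ],
       [  0.        , 466.60808918, 189.67114971],
       [  0.        ,   0.        ,   1.        ]]), 'R': array([[-2.19779022e-02, -9.99757976e-01, -9.80627828e-04],
       [-9.99313805e-01,  2.19973676e-02, -2.97999133e-02],
       [ 2.98142722e-02,  3.25015345e-04, -9.99555403e-01]]), 't': array([  28.40661453,  538.00186648, 1211.92626223])}
```

View pics/top0.png

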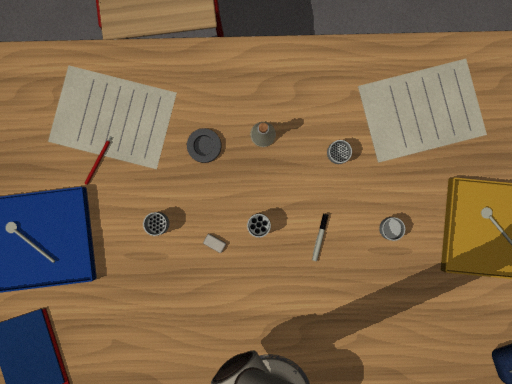

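View pics/scene0.png

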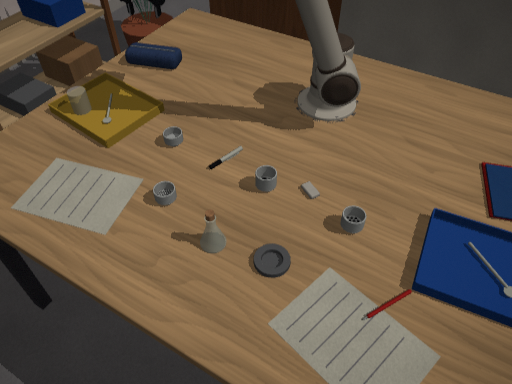

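The top view shows the stand at (204,145), flask (263,133), fine (340,152), medium (155,224), coarse (259,225), pan (392,229), eraser (215,242) and marker (321,237). The scene view agrees with this.

```bash
cat > h.py <<'E'
import numpy as np, cv2
from bench import arm
from scipy.spatial.transform import Rotation as Ro
def ray(p,uv,z):
    R,t,K=np.array(p["R"]),np.array(p["t"]),np.array(p["intrinsics"])
    c=-R.T@t; d=R.T@np.linalg.solve(K,[uv[0],uv[1],1.]); return c+d*(z-c[2])/d[2]
def proj(p,X):
    q=np.array(p["intrinsics"])@(np.array(p["R"])@np.array(X)+np.array(p["t"])); return q[:2]/q[2]
def snap(n,f=None):
    p=arm.camera_params(n); im=arm.get_image(n)[:,:,::-1].copy()
    if f: cv2.imwrite("pics/"+f,im)
    return p,im
def delta(x,y,z):
    "tool-frame shift from measured TCP to world x,y,z"
    s=arm.read_state(); return Ro.from_quat(s["ee_rot"]).inv().apply(np.array([x,y,z])-s["position"])
E
python3 - <<'E'
from h import *
p=arm.camera_params("top")
for n,uv,z in [("stand",(204,145),16),("fine",(340,152),44),("medium",(155,224),50),("coarse",(259,225),56),("pan",(392,229),40),("flask",(263,128),119),("eraser",(215,242),14),("marker",(321,237),10)]:
    print(n,ray(p,uv,z).round(0))
p,im=snap("wrist","w0.png");s=arm.read_state()
R=Ro.from_quat(s["ee_rot"]);c=-p["R"].T@p["t"]
print("cam in tool",R.inv().apply(c-s["position"]), (R.inv().as_matrix()@p["R"].T).round(3),p["intrinsics"]);print(R.as_matrix().round(3))
E
```

```text
stand [658. 155.  16.]
fine [ 629. -193.   44.]
medium [456. 279.  50.]
coarse [448.  17.  56.]
pan [ 430. -321.   40.]
flask [682.   2. 119.]
eraser [405. 132.  14.]
marker [ 412. -144.   10.]
cam in tool [  69.61826979    1.75759118 -142.8659571 ] [[-0.    -0.962 -0.274]
 [ 1.    -0.    -0.   ]
 [ 0.    -0.274  0.962]] [[304.86075022   0.         253.20465806]
 [  0.         304.86075022 187.67264434]
 [  0.           0.           1.        ]]
[[-0.956 -0.294 -0.001]
 [-0.294  0.956  0.002]
 [ 0.     0.002 -1.   ]]
```

Emit:
servo_tool(
  rows=[
    [[85,-60,36,10,0,0,0],[85,-120,72,20,0,0,0],[85,-180,109,30,0,0,0],[85,-240,145,40,0,0,0],[85,-290,176,48,0,0,0],[85,-316,191,51,0,0,0],[85,-316,191,51,0,0,0],[85,-316,191,51,0,0,0]],
  ],
)

```text
clock: 1.15
position: [429.7, -321.5, 180.1]
ee_rot: [-0.149, 0.989, 0.0, -0.0]
contact_force: [-0.1, -0.6, -0.2]
gripper_width: 85.1
grasp_force: 0.0
```

```bash
python3 - <<'E'
from h import *
p,im=snap("wrist","w1.png")
print(arm.read_state()["position"], proj(p,[430,-321,40]))
E
```

```text
[ 429.27398466 -322.0883881   180.23374302] [251.97126784 176.99003553]
```

View pics/w1.png

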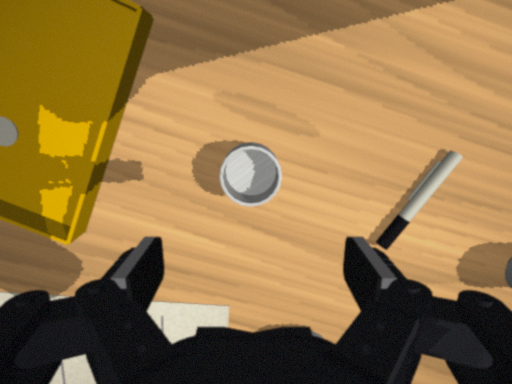

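The pan's rim sits at about (251,174), radius 30 px, almost where predicted; the marker is at right and clear of it. I'll measure by mask.

```bash
cat >> h.py <<'E'
def rim(x,y,z,f=None,d=60.,sth=60):
    "look with the wrist camera at a rim near x,y at height z; returns its centre"
    p,im=snap("wrist",f); u0=proj(p,[x,y,z]); 
    r0=np.linalg.norm(proj(p,[x+d/2,y,z])-u0)
    m=(cv2.cvtColor(im,cv2.COLOR_BGR2HSV)[:,:,1]<sth).astype(np.uint8)*255
    m=cv2.morphologyEx(m,cv2.MORPH_OPEN,np.ones((3,3),np.uint8))
    best=None
    for c in cv2.findContours(m,cv2.RETR_EXTERNAL,cv2.CHAIN_APPROX_NONE)[0]:
        if len(c)<20: continue
        e=cv2.fitEllipse(cv2.convexHull(c)); k=np.linalg.norm(np.array(e[0])-u0)
        if best is None or k<best[0]: best=(k,e)
    e=best[1]; X=ray(p,e[0],z)
    print("rim px",np.round(e[0],1),"axes",np.round(e[1],1),"expected dia",round(2*r0,1),"pos",X.round(1))
    return X
E
python3 - <<'E'
from h import *
X=rim(430,-321,40)
print(delta(X[0],X[1],14).round(1))
E
```

```text
rim px [250.7 174.9] axes [61.9 63.3] expected dia 59.4 pos [ 428.1 -323.4   40. ]
[  1.2  -0.6 166.4]
```

Emit:
servo_tool(
  rows=[
    [[85,1,-0.5,50,0,0,0],[85,1,-0.5,100,0,0,0],[85,1,-0.5,135,0,0,0],[85,1,-0.5,155,0,0,0],[85,1,-0.5,166,0,0,0],[85,1,-0.5,166,0,0,0],[85,1,-0.5,166,0,0,0]],
  ],
)

```text
clock: 2.12
position: [429.5, -323.1, 15.3]
ee_rot: [-0.149, 0.989, -0.001, 0.001]
contact_force: [-0.7, -0.5, -0.1]
gripper_width: 85.3
grasp_force: 0.0
```

Emit:
servo_tool(
  rows=[
    [[50,0,0,0,0,0,0],[50,0,0,0,0,0,0],[50,0,0,0,0,0,0],[50,0,0,0,0,0,0],[50,0,0,0,0,0,0],[50,0,0,0,0,0,0]],
  ],
)

```text
clock: 2.88
position: [429.6, -322.8, 16.0]
ee_rot: [-0.149, 0.989, -0.001, 0.001]
contact_force: [-2.1, 1.0, 7.1]
gripper_width: 58.6
grasp_force: 63.3
```

Emit:
servo_tool(
  rows=[
    [[50,0,0,-20,0,0,0],[50,0,0,-60,0,0,0],[50,0,0,-110,0,0,0],[50,0,0,-150,0,0,0],[50,0,0,-165,0,0,0],[50,0,0,-165,0,0,0]],
  ],
)

```text
clock: 3.62
position: [429.1, -322.3, 179.8]
ee_rot: [-0.149, 0.989, -0.0, 0.001]
contact_force: [-0.6, -0.1, -1.4]
gripper_width: 58.7
grasp_force: 64.5
```

Emit:
servo_tool(
  rows=[
    [[50,-25,27,0,0,0,0],[50,-60,65,0,0,0,0],[50,-100,108,0,0,0,0],[50,-140,152,0,0,0,0],[50,-180,195,0,0,0,0],[50,-220,239,0,0,0,0],[50,-260,282,0,0,0,0],[50,-300,325,0,0,0,0],[50,-335,364,0,0,0,0],[50,-359,390,0,0,0,0]],
  ],
)

```text
clock: 4.88
position: [656.7, 158.0, 175.6]
ee_rot: [-0.149, 0.989, -0.0, -0.003]
contact_force: [-0.1, 0.1, -0.2]
gripper_width: 58.7
grasp_force: 64.5
```

Emit:
servo_tool(
  rows=[
    [[50,0,0,0,0,0,0],[50,0,0,0,0,0,0]],
  ],
)

```text
clock: 5.12
position: [656.1, 155.4, 176.8]
ee_rot: [-0.149, 0.989, -0.0, -0.002]
contact_force: [0.1, 0.0, -1.0]
gripper_width: 59.1
grasp_force: 64.5
```

```bash
python3 - <<'E'
from h import *
print(arm.read_state()["position"])
X=rim(658,155,16,"w2.png",d=90)
E
```

```text
[656.12575414 155.36286296 176.8424885 ]
rim px [174.1 261. ] axes [41.3 65.2] expected dia 82.8 pos [778.1 102.4  16. ]
```

View pics/w2.png

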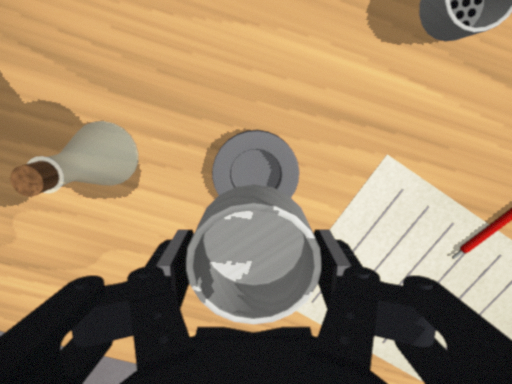

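The stand shows at about (255,173), partly hidden by the held pan, which hangs straight. I'll step aside for a clean look.

Emit:
servo_tool(
  rows=[
    [[50,0,40,0,0,0,0],[50,0,80,0,0,0,0],[50,0,80,0,0,0,0],[50,0,80,0,0,0,0]],
  ],
)

```text
clock: 5.68
position: [633.5, 231.2, 179.3]
ee_rot: [-0.148, 0.989, -0.0, -0.0]
contact_force: [-0.7, 0.5, 0.1]
gripper_width: 58.6
grasp_force: 64.6
```

```bash
python3 - <<'E'
from h import *
s=arm.read_state();print(s["position"])
p,im=snap("wrist","w3.png")
u=proj(p,[657,155,16]);print(u)
hsv=cv2.cvtColor(im,cv2.COLOR_BGR2HSV)
x,y=u.astype(int)
for r in (y-10,y): print([tuple(int(v) for v in hsv[r,c]) for c in range(x-50,x+52,5)])
cv2.imwrite("pics/w3c.png",cv2.resize(im[y-70:y+70,max(x-80,0):x+80],None,fx=4,fy=4,interpolation=2))
E
```

```text
[633.48634195 231.22482095 179.28826043]
[174.26292917 171.23564997]
[(16, 125, 147), (16, 126, 146), (17, 124, 148), (105, 6, 83), (80, 7, 116), (150, 2, 122), (120, 4, 115), (130, 6, 120), (120, 2, 123), (110, 6, 125), (113, 8, 125), (135, 4, 122), (110, 6, 124), (75, 4, 125), (120, 6, 90), (150, 3, 83), (100, 6, 124), (113, 8, 123), (120, 4, 127), (130, 6, 121), (16, 127, 215)]
[(16, 127, 149), (16, 127, 151), (17, 123, 147), (120, 6, 81), (150, 3, 81), (120, 6, 124), (30, 3, 84), (120, 4, 125), (165, 4, 124), (120, 2, 124), (150, 4, 123), (120, 4, 125), (105, 4, 124), (120, 8, 128), (120, 4, 122), (120, 6, 83), (105, 5, 94), (105, 4, 123), (130, 6, 126), (130, 6, 127), (16, 122, 217)]
```

View pics/w3c.png

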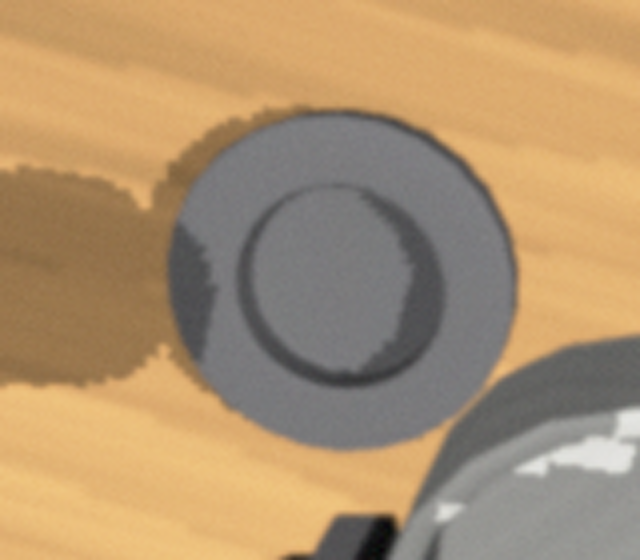

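```bash
python3 - <<'E'
from h import *
p=arm.camera_params("wrist");s=arm.read_state()
print("stand",ray(p,(179.2,172.2),16).round(1), arm.camera_params("top") and ray(arm.camera_params("top"),(204,145),16))
R=Ro.from_quat(s["ee_rot"])
# held pan rim was at same place in the wrist image whatever the pose
X=ray(p,(254,263),s["position"][2]+25);print("pan in tool",R.inv().apply(X-s["position"]).round(1))
S=ray(p,(179.2,172.2),16);print(delta(S[0],S[1],60).round(1))
E
```

```text
stand [656.7 159.8  16. ] [657.7719774  155.44893626  16.        ]
pan in tool [  2.   2. -25.]
[ -1.2 -74.7 119.3]
```

Emit:
servo_tool(
  rows=[
    [[50,-1.5,-38,0,0,0,0],[50,-3,-77,0,0,0,0],[50,-3,-77,40,0,0,0],[50,-3,-77,80,0,0,0],[50,-3,-77,115,0,0,0],[50,-3,-77,135,0,0,0],[50,-3,-77,142,0,0,0],[50,-3,-77,142,0,0,0],[50,-3,-77,142,0,0,0]],
  ],
)

```text
clock: 6.85
position: [660.1, 159.6, 38.7]
ee_rot: [-0.149, 0.989, 0.0, 0.001]
contact_force: [0.2, -0.8, -0.8]
gripper_width: 59.0
grasp_force: 64.5
```

```bash
python3 - <<'E'
from h import *
p,im=snap("wrist"); a=im[130:350,120:400]
q,i2=snap("scene"); u=proj(q,[657,157,30]).astype(int);b=i2[u[1]-40:u[1]+40,u[0]-50:u[0]+50]
b=cv2.resize(b,(400,320),interpolation=2);a=cv2.resize(a,(400,320))
cv2.imwrite("pics/c4.png",np.hstack([a,b]));print(arm.read_state()["position"],arm.read_state()["contact_force"])
E
```

```text
[659.92829588 159.85371077  38.65856038] [-0.38975032 -0.28763489  0.33500304]
```

View pics/c4.png

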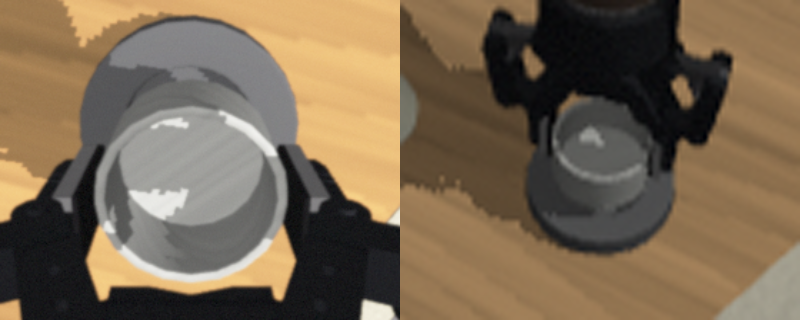

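The pan is centred over the stand in both views (pan at x≈191, stand at x≈190 in the left crop), so I lower it.

Emit:
servo_tool(
  rows=[
    [[50,0,-1,4,0,0,0],[50,0,-1,8,0,0,0],[50,0,-1,12,0,0,0],[50,0,-1,15,0,0,0],[50,0,-1,16,0,0,0],[50,0,-1,16,0,0,0]],
  ],
)

```text
clock: 7.7
position: [659.1, 158.5, 22.0]
ee_rot: [-0.149, 0.989, -0.0, -0.001]
contact_force: [-3.4, 0.2, 4.8]
gripper_width: 58.4
grasp_force: 65.0
```

Emit:
servo_tool(
  rows=[
    [[66,0,0,0,0,0,0],[85,0,0,0,0,0,0],[85,0,0,0,0,0,0],[85,0,0,0,0,0,0],[85,0,0,-30,0,0,0],[85,0,0,-80,0,0,0],[85,0,0,-130,0,0,0],[85,0,0,-158,0,0,0],[85,0,0,-158,0,0,0],[85,0,0,-158,0,0,0]],
  ],
)

```text
clock: 8.95
position: [658.7, 158.5, 178.0]
ee_rot: [-0.149, 0.989, 0.0, -0.001]
contact_force: [-0.9, 1.2, -1.1]
gripper_width: 84.6
grasp_force: 0.0
```

```bash
python3 - <<'E'
from h import *
p,im=snap("wrist","w5.png");print(arm.read_state()["position"])
u=proj(p,[659,158,46]).astype(int);print(u)
cv2.imwrite("pics/w5c.png",cv2.resize(im[u[1]-60:u[1]+60,u[0]-80:u[0]+80],None,fx=4,fy=4,interpolation=2))
print("to fine",delta(629,-193,180).round())
E
```

```text
[658.62189989 158.43377857 177.48179255]
[250 178]
to fine [ 132. -327.   -2.]
```

View pics/w5c.png

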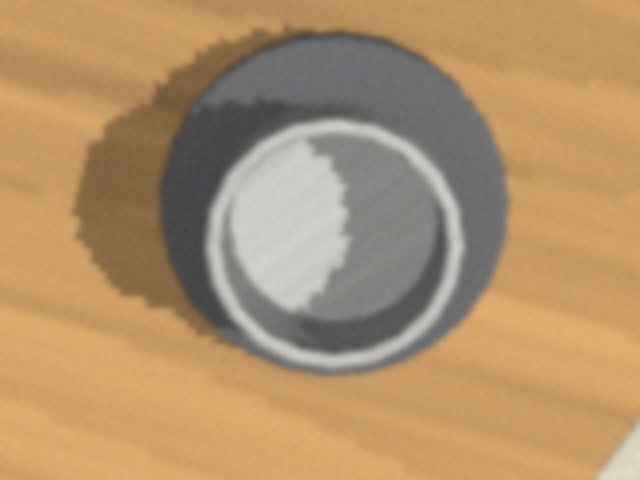

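The pan sits concentric in the stand (crop: pan centre x≈335, stand ≈334). I'll check its height by parallax.

```bash
python3 - <<'E'
from h import *
p=arm.camera_params("wrist")
for z in (16,46,50,56): print(z,proj(p,[659,158.5,z]), proj(p,[659,158.5,z])[1]-proj(p,[659,158.5,16])[1])
E
```

```text
16 [251.67830742 172.28153863] 0.0
46 [251.50613117 179.47485022] 7.1933115853149445
50 [251.48048592 180.54627758] 8.264738952877934
56 [251.4406651  182.20994233] 9.928403695138712
```

Emit:
servo_tool(
  rows=[
    [[85,20,-50,0,0,0,0],[85,40,-100,0,0,0,0],[85,60,-150,0,0,0,0],[85,80,-200,0,0,0,0],[85,100,-250,0,0,0,0],[85,120,-300,0,0,0,0],[85,132,-327,0,0,0,0],[85,132,-327,0,0,0,0],[85,132,-327,0,0,0,0]],
  ],
)

```text
clock: 10.12
position: [629.3, -192.2, 178.0]
ee_rot: [-0.149, 0.989, 0.0, -0.001]
contact_force: [-0.7, 0.0, -0.7]
gripper_width: 84.7
grasp_force: 0.0
```

```bash
python3 - <<'E'
from h import *
X=rim(629,-193,44,"w6.png")
print(arm.read_state()["position"],delta(X[0],X[1],16).round(1))
E
```

```text
rim px [251.4 177.1] axes [63.2 65.1] expected dia 60.7 pos [ 628.2 -192.5   44. ]
[ 629.51940929 -191.76310682  178.37639313] [  1.2  -0.5 162.4]
```

View pics/w6.png

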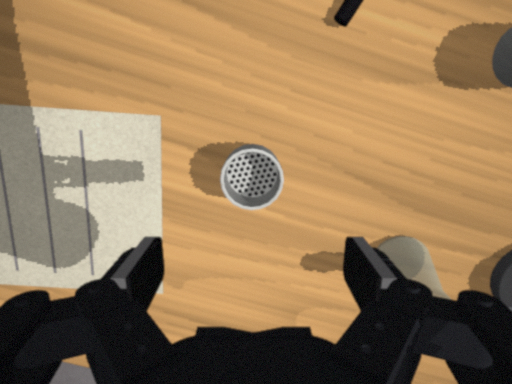

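The wrist view shows the fine sieve (dozens of small holes) at (251,177), with the flask off to the lower right. I'll grip it the same way as the pan.

Emit:
servo_tool(
  rows=[
    [[85,1,-0.5,50,0,0,0],[85,1,-0.5,100,0,0,0],[85,1,-0.5,135,0,0,0],[85,1,-0.5,152,0,0,0],[85,1,-0.5,161,0,0,0],[85,1,-0.5,161,0,0,0],[85,1,-0.5,161,0,0,0]],
  ],
)

```text
clock: 11.05
position: [629.9, -193.5, 19.9]
ee_rot: [-0.149, 0.989, -0.0, 0.001]
contact_force: [0.7, 1.0, -0.1]
gripper_width: 85.2
grasp_force: 0.0
```

Emit:
servo_tool(
  rows=[
    [[50,0,0,0,0,0,0],[50,0,0,0,0,0,0],[50,0,0,0,0,0,0],[50,0,0,0,0,0,0],[50,0,0,0,0,0,0],[50,0,0,0,0,0,0]],
  ],
)

```text
clock: 11.8
position: [629.8, -193.6, 19.7]
ee_rot: [-0.149, 0.989, -0.0, 0.001]
contact_force: [0.1, -0.0, 6.7]
gripper_width: 57.5
grasp_force: 65.7
```

Emit:
servo_tool(
  rows=[
    [[50,0,0,-20,0,0,0],[50,0,0,-60,0,0,0],[50,0,0,-110,0,0,0],[50,0,0,-150,0,0,0],[50,0,0,-165,0,0,0],[50,0,0,-165,0,0,0],[50,0,0,-165,0,0,0]],
  ],
)

```text
clock: 12.68
position: [627.6, -193.2, 180.8]
ee_rot: [-0.149, 0.989, 0.001, -0.002]
contact_force: [-0.5, 0.5, -1.4]
gripper_width: 57.2
grasp_force: 65.1
```

```bash
python3 - <<'E'
from h import *
print(delta(659,158.5,180).round(1))
E
```

```text
[-133.4  326.9    1. ]
```

Emit:
servo_tool(
  rows=[
    [[50,-12,28,0,0,0,0],[50,-32,78,0,0,0,0],[50,-53,130,0,0,0,0],[50,-74,182,0,0,0,0],[50,-95,234,0,0,0,0],[50,-115,283,0,0,0,0],[50,-127,312,0,0,0,0],[50,-133,327,0,0,0,0],[50,-133,327,0,0,0,0],[50,-133,327,0,0,0,0]],
  ],
)

```text
clock: 13.92
position: [659.5, 156.8, 182.8]
ee_rot: [-0.148, 0.989, -0.0, -0.001]
contact_force: [-0.4, 0.3, -0.9]
gripper_width: 56.7
grasp_force: 65.1
```

Emit:
servo_tool(
  rows=[
    [[50,0,0,40,0,0,0],[50,0,0,80,0,0,0],[50,0,0,100,0,0,0],[50,0,0,108,0,0,0],[50,0,0,108,0,0,0],[50,0,0,108,0,0,0]],
  ],
)

```text
clock: 14.68
position: [660.6, 158.2, 76.8]
ee_rot: [-0.149, 0.989, 0.0, 0.001]
contact_force: [-0.3, -0.1, -1.0]
gripper_width: 57.9
grasp_force: 65.1
```

```bash
python3 - <<'E'
from h import *
p,im=snap("wrist"); a=im[130:350,120:400]
q,i2=snap("scene"); u=proj(q,[657,157,50]).astype(int);b=i2[u[1]-40:u[1]+40,u[0]-50:u[0]+50]
b=cv2.resize(b,(400,320),interpolation=2);a=cv2.resize(a,(400,320))
cv2.imwrite("pics/c7.png",np.hstack([a,b]));print(arm.read_state()["position"],arm.read_state()["contact_force"],delta(659,158.5,56).round(1))
E
```

```text
[660.35448165 158.40940741  76.70805588] [ 0.07644363  0.87147284 -1.27794412] [ 1.3  0.5 20.7]
```

View pics/c7.png

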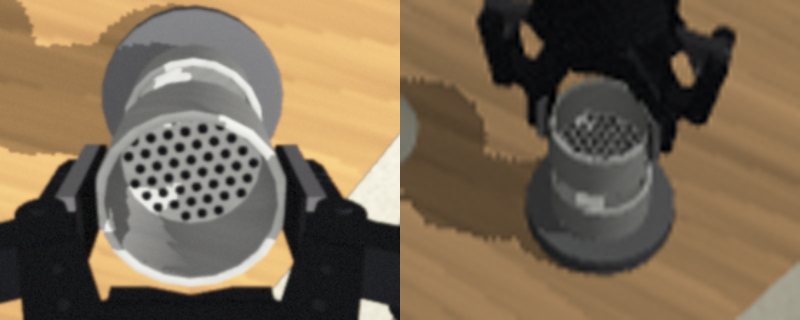

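The sieve is aligned over the pan in both crops (fine x≈600, pan x≈601 in the scene view). I'll lower it about 21 mm and release.

Emit:
servo_tool(
  rows=[
    [[50,1,0.5,5,0,0,0],[50,1,0.5,10,0,0,0],[50,1,0.5,15,0,0,0],[50,1,0.5,19,0,0,0],[50,1,0.5,21,0,0,0],[50,1,0.5,21,0,0,0]],
  ],
)

```text
clock: 15.52
position: [658.5, 158.4, 55.8]
ee_rot: [-0.149, 0.989, -0.0, -0.0]
contact_force: [-3.7, 0.1, 5.7]
gripper_width: 57.4
grasp_force: 66.0
```

Emit:
servo_tool(
  rows=[
    [[66,0,0,0,0,0,0],[85,0,0,0,0,0,0],[85,0,0,0,0,0,0],[85,0,0,0,0,0,0],[85,0,0,-30,0,0,0],[85,0,0,-80,0,0,0],[85,0,0,-124,0,0,0],[85,0,0,-124,0,0,0],[85,0,0,-124,0,0,0]],
  ],
)

```text
clock: 16.65
position: [658.1, 158.3, 177.8]
ee_rot: [-0.149, 0.989, 0.0, -0.0]
contact_force: [-0.3, 0.0, -2.1]
gripper_width: 85.3
grasp_force: 0.0
```

```bash
python3 - <<'E'
from h import *
print(rim(659,158.5,80,"w8.png"))
p=arm.camera_params("wrist");print([proj(p,[659,158.5,z]).round(1) for z in (80,84,90)])
print("to medium",delta(456,279,182).round())
E
```

```text
rim px [253.1 174.8] axes [85.9 98.1] expected dia 68.0 pos [646.3 156.3  80. ]
[646.3193109  156.29393183  80.        ]
[array([251.2, 190.7]), array([251.2, 192.1]), array([251.2, 194.3])]
to medium [157. 175.  -5.]
```

Emit:
servo_tool(
  rows=[
    [[85,35,39,0,0,0,0],[85,70,78,0,0,0,0],[85,105,117,0,0,0,0],[85,140,156,0,0,0,0],[85,157,175,-3,0,0,0],[85,157,175,-5,0,0,0],[85,157,175,-5,0,0,0],[85,157,175,-5,0,0,0]],
  ],
)

```text
clock: 17.7
position: [457.6, 278.8, 182.6]
ee_rot: [-0.148, 0.989, -0.0, -0.0]
contact_force: [0.1, -1.3, -0.8]
gripper_width: 84.7
grasp_force: 0.0
```

```bash
python3 - <<'E'
from h import *
X=rim(456,279,50,"w9.png")
print(arm.read_state()["position"],delta(X[0],X[1],20).round(1))
a=cv2.imread("pics/w8.png")[110:270,150:350];b=cv2.imread("pics/w9.png")[110:270,150:350]
cv2.imwrite("pics/c9.png",cv2.resize(np.hstack([a,b]),(800,320)))
E
```

```text
rim px [256.  175.7] axes [63.5 66. ] expected dia 61.1 pos [453.8 281.9  50. ]
[457.60733593 278.78518928 182.74349613] [  2.6   4.2 162.7]
```

View pics/c9.png

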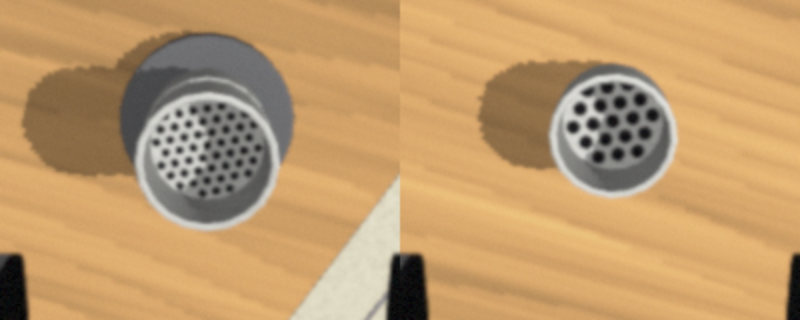

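Left crop: the fine sieve is seated on the pan, with its rim at (253,190) as expected. Right crop: the medium sieve (19 holes) has its rim at (256,177).

Emit:
servo_tool(
  rows=[
    [[85,1.5,3,50,0,0,0],[85,1.5,3,100,0,0,0],[85,1.5,3,135,0,0,0],[85,1.5,3,152,0,0,0],[85,1.5,3,160,0,0,0],[85,1.5,3,160,0,0,0],[85,1.5,3,160,0,0,0]],
  ],
)

```text
clock: 18.62
position: [455.3, 282.2, 24.2]
ee_rot: [-0.149, 0.989, 0.001, 0.001]
contact_force: [0.1, 0.0, 0.0]
gripper_width: 84.9
grasp_force: 0.0
```

Emit:
servo_tool(
  rows=[
    [[50,0,0,0,0,0,0],[50,0,0,0,0,0,0],[50,0,0,0,0,0,0],[50,0,0,0,0,0,0],[50,0,0,0,0,0,0],[50,0,0,0,0,0,0]],
  ],
)

```text
clock: 19.38
position: [455.4, 282.5, 24.6]
ee_rot: [-0.149, 0.989, 0.001, 0.001]
contact_force: [0.0, 0.3, 6.0]
gripper_width: 57.5
grasp_force: 64.6
```

Emit:
servo_tool(
  rows=[
    [[50,0,0,-20,0,0,0],[50,0,0,-60,0,0,0],[50,0,0,-110,0,0,0],[50,0,0,-150,0,0,0],[50,0,0,-165,0,0,0],[50,0,0,-165,0,0,0],[50,0,0,-165,0,0,0]],
  ],
)

```text
clock: 20.25
position: [453.7, 281.1, 186.3]
ee_rot: [-0.149, 0.989, -0.001, -0.002]
contact_force: [-0.4, 0.4, -1.5]
gripper_width: 57.5
grasp_force: 64.3
```

```bash
python3 - <<'E'
from h import *
print(delta(659,158.5,180).round(1))
E
```

```text
[-160.2 -177.5    5.9]
```

Emit:
servo_tool(
  rows=[
    [[50,-15,-17,0,0,0,0],[50,-45,-50,0,0,0,0],[50,-80,-89,0,0,0,0],[50,-115,-127,0,0,0,0],[50,-145,-161,0,0,0,0],[50,-160,-177,0,0,0,0],[50,-160,-177,0,0,0,0],[50,-160,-177,30,0,0,0],[50,-160,-177,60,0,0,0],[50,-160,-177,74,0,0,0]],
  ],
)

```text
clock: 21.5
position: [657.5, 159.8, 111.1]
ee_rot: [-0.149, 0.989, -0.001, -0.003]
contact_force: [-0.5, -0.3, -0.9]
gripper_width: 57.6
grasp_force: 64.3
```

Emit:
servo_tool(
  rows=[
    [[50,0,0,0,0,0,0],[50,0,0,0,0,0,0]],
  ],
)

```text
clock: 21.75
position: [660.4, 160.3, 115.6]
ee_rot: [-0.149, 0.989, 0.0, 0.001]
contact_force: [-0.1, 0.7, -0.4]
gripper_width: 57.6
grasp_force: 64.3
```

```bash
python3 - <<'E'
from h import *
p,im=snap("wrist"); a=im[130:350,120:400]
q,i2=snap("scene"); u=proj(q,[657,157,80]).astype(int);b=i2[u[1]-40:u[1]+40,u[0]-50:u[0]+50]
b=cv2.resize(b,(400,320),interpolation=2);a=cv2.resize(a,(400,320))
cv2.imwrite("pics/c10.png",np.hstack([a,b]));print(arm.read_state()["position"],arm.read_state()["contact_force"],delta(659,158.5,94.6).round(1))
E
```

```text
[660.42003616 160.23775196 115.88723573] [-0.26213137 -0.28021774 -0.29135512] [ 1.9 -1.2 21.3]
```

View pics/c10.png

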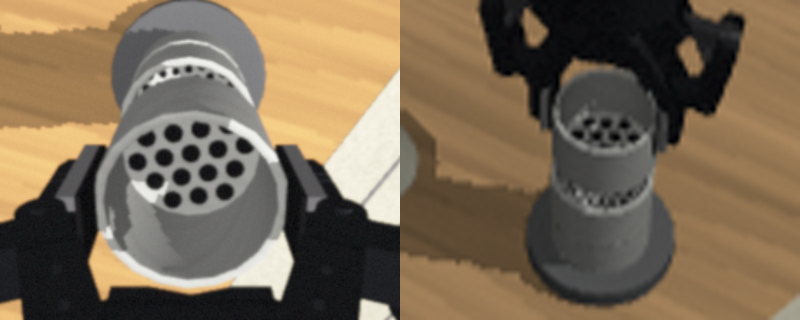

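The medium sieve (scene crop x≈604) is over the tower (x≈602). A small correction, then lower it.

Emit:
servo_tool(
  rows=[
    [[50,1.5,-1,5,0,0,0],[50,1.5,-1,10,0,0,0],[50,1.5,-1,15,0,0,0],[50,1.5,-1,19,0,0,0],[50,1.5,-1,21.5,0,0,0],[50,1.5,-1,21.5,0,0,0]],
  ],
)

```text
clock: 22.6
position: [658.7, 158.4, 94.7]
ee_rot: [-0.149, 0.989, -0.0, 0.0]
contact_force: [-3.2, -0.4, 5.4]
gripper_width: 57.4
grasp_force: 65.0
```

Emit:
servo_tool(
  rows=[
    [[66,0,0,0,0,0,0],[85,0,0,0,0,0,0],[85,0,0,0,0,0,0],[85,0,0,0,0,0,0],[85,0,0,-30,0,0,0],[85,0,0,-80,0,0,0],[85,0,0,-95,0,0,0],[85,0,0,-95,0,0,0],[85,0,0,-95,0,0,0]],
  ],
)

```text
clock: 23.72
position: [657.6, 158.1, 185.8]
ee_rot: [-0.149, 0.989, -0.0, -0.002]
contact_force: [0.3, -0.1, -0.1]
gripper_width: 85.3
grasp_force: 0.0
```

```bash
python3 - <<'E'
from h import *
p,im=snap("wrist","w11.png");print([proj(p,[659,158.5,z]).round(1) for z in (120,126,130)])
print("to coarse",delta(448,17,188).round())
E
```

```text
[array([250.9, 203.2]), array([250.9, 206. ]), array([250.8, 207.9])]
to coarse [242. -73.  -1.]
```

Emit:
servo_tool(
  rows=[
    [[85,50,-15,0,0,0,0],[85,100,-30,0,0,0,0],[85,150,-45,0,0,0,0],[85,200,-60,0,0,0,0],[85,235,-71,0,0,0,0],[85,242,-73,0,0,0,0],[85,242,-73,0,0,0,0],[85,242,-73,0,0,0,0]],
  ],
)

```text
clock: 24.78
position: [449.7, 17.9, 187.5]
ee_rot: [-0.149, 0.989, -0.0, -0.0]
contact_force: [0.4, 0.2, -0.4]
gripper_width: 85.1
grasp_force: 0.0
```

```bash
python3 - <<'E'
from h import *
X=rim(448,17,56,"w12.png")
print(arm.read_state()["position"],delta(X[0],X[1],24).round(1))
a=cv2.imread("pics/w11.png")[110:270,150:350];b=cv2.imread("pics/w12.png")[110:270,150:350]
cv2.imwrite("pics/c12.png",cv2.resize(np.hstack([a,b]),(800,320)))
E
```

```text
rim px [254.6 173.7] axes [63.8 67. ] expected dia 61.3 pos [444.3  19.2  56. ]
[449.65078466  17.94818233 187.4762751 ] [  4.6   2.8 163.5]
```

View pics/c12.png

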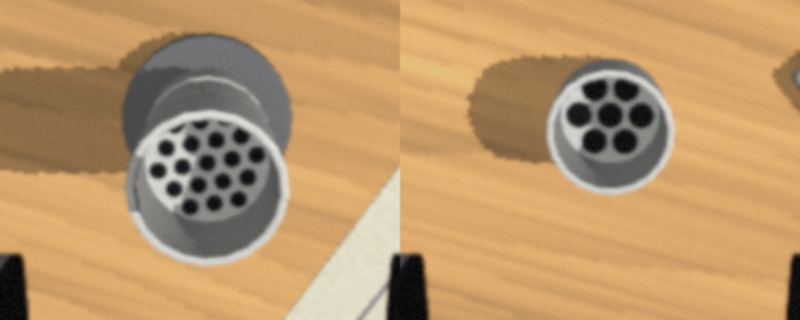

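Left crop: the medium sieve is seated (rim at (254,204), as expected). Right crop: the coarse sieve (7 holes) has its rim at (255,176).

Emit:
servo_tool(
  rows=[
    [[85,2.5,1.5,50,0,0,0],[85,2.5,1.5,100,0,0,0],[85,2.5,1.5,135,0,0,0],[85,2.5,1.5,152,0,0,0],[85,2.5,1.5,160,0,0,0],[85,2.5,1.5,160,0,0,0],[85,2.5,1.5,160,0,0,0]],
  ],
)

```text
clock: 25.7
position: [446.7, 18.4, 28.5]
ee_rot: [-0.149, 0.989, 0.0, 0.001]
contact_force: [-1.0, -0.2, 1.1]
gripper_width: 85.1
grasp_force: 0.0
```

Emit:
servo_tool(
  rows=[
    [[50,0,0,0,0,0,0],[50,0,0,0,0,0,0],[50,0,0,0,0,0,0],[50,0,0,0,0,0,0],[50,0,0,0,0,0,0],[50,0,0,0,0,0,0]],
  ],
)

```text
clock: 26.45
position: [446.5, 18.3, 29.2]
ee_rot: [-0.149, 0.989, 0.0, 0.001]
contact_force: [-2.6, -0.2, 8.1]
gripper_width: 59.1
grasp_force: 63.0
```

Emit:
servo_tool(
  rows=[
    [[50,0,0,-20,0,0,0],[50,0,0,-60,0,0,0],[50,0,0,-110,0,0,0],[50,0,0,-150,0,0,0],[50,0,0,-175,0,0,0],[50,0,0,-175,0,0,0],[50,0,0,-175,0,0,0]],
  ],
)

```text
clock: 27.32
position: [445.0, 17.9, 201.8]
ee_rot: [-0.149, 0.989, 0.0, -0.001]
contact_force: [-0.4, -0.2, -1.8]
gripper_width: 58.9
grasp_force: 64.7
```

```bash
python3 - <<'E'
from h import *
print(delta(659,158.5,200).round(1))
E
```

```text
[-245.9   71.5    1.4]
```

Emit:
servo_tool(
  rows=[
    [[50,-25,7,0,0,0,0],[50,-70,20,0,0,0,0],[50,-120,35,0,0,0,0],[50,-170,49,0,0,0,0],[50,-215,62,0,0,0,0],[50,-240,70,0,0,0,0],[50,-246,71.5,0,0,0,0],[50,-246,71.5,15,0,0,0],[50,-246,71.5,30,0,0,0],[50,-246,71.5,40,0,0,0]],
  ],
)

```text
clock: 28.58
position: [658.7, 158.0, 161.2]
ee_rot: [-0.149, 0.989, -0.0, -0.001]
contact_force: [0.4, -0.3, -1.3]
gripper_width: 58.7
grasp_force: 64.7
```

Emit:
servo_tool(
  rows=[
    [[50,0,0,0,0,0,0],[50,0,0,0,0,0,0],[50,0,0,0,0,0,0]],
  ],
)

```text
clock: 28.95
position: [660.4, 158.9, 163.7]
ee_rot: [-0.149, 0.989, 0.0, 0.001]
contact_force: [0.2, 0.0, -1.8]
gripper_width: 59.1
grasp_force: 64.7
```

```bash
python3 - <<'E'
from h import *
p,im=snap("wrist"); a=im[130:350,120:400]
q,i2=snap("scene"); u=proj(q,[657,157,110]).astype(int);b=i2[u[1]-40:u[1]+40,u[0]-50:u[0]+50]
b=cv2.resize(b,(400,320),interpolation=2);a=cv2.resize(a,(400,320))
cv2.imwrite("pics/c13.png",np.hstack([a,b]));print(arm.read_state()["position"],arm.read_state()["contact_force"],delta(659,158.5,139.2).round(1))
E
```

```text
[660.21712828 158.97377307 163.42850775] [ 0.28732094 -0.03797547 -0.76004268] [ 1.3 -0.1 24.2]
```

View pics/c13.png

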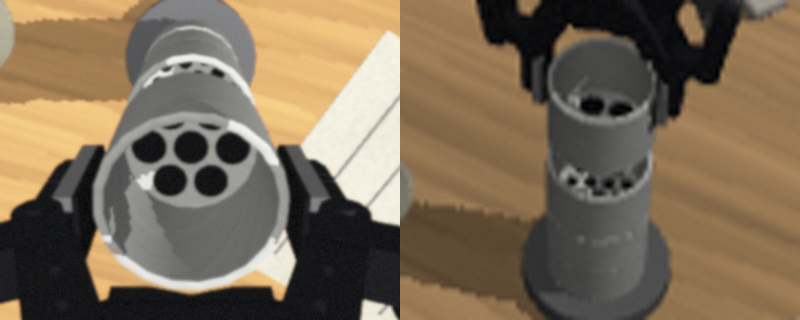

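The coarse sieve is over the tower (scene crop x≈601 against 598) and the lower pieces sit straight. I'll lower it.

Emit:
servo_tool(
  rows=[
    [[50,1,0,5,0,0,0],[50,1,0,10,0,0,0],[50,1,0,15,0,0,0],[50,1,0,20,0,0,0],[50,1,0,23,0,0,0],[50,1,0,24,0,0,0],[50,1,0,24,0,0,0]],
  ],
)

```text
clock: 29.92
position: [659.2, 158.6, 139.3]
ee_rot: [-0.149, 0.989, 0.0, 0.0]
contact_force: [-0.7, 0.7, 1.7]
gripper_width: 58.7
grasp_force: 64.8
```

Emit:
servo_tool(
  rows=[
    [[50,0,0,0.8,0,0,0],[50,0,0,0.8,0,0,0]],
  ],
)

```text
clock: 30.18
position: [659.5, 158.7, 139.3]
ee_rot: [-0.149, 0.989, 0.0, 0.001]
contact_force: [-2.0, -0.2, 5.6]
gripper_width: 58.7
grasp_force: 65.2
```

Emit:
servo_tool(
  rows=[
    [[66,0,0,0,0,0,0],[85,0,0,0,0,0,0],[85,0,0,0,0,0,0],[85,0,0,0,0,0,0],[85,0,0,-30,0,0,0],[85,0,0,-80,0,0,0],[85,0,0,-110,0,0,0],[85,0,0,-110,0,0,0],[85,0,0,-110,0,0,0]],
  ],
)

```text
clock: 31.3
position: [658.4, 158.5, 246.8]
ee_rot: [-0.149, 0.989, 0.0, -0.001]
contact_force: [0.9, -0.6, -0.1]
gripper_width: 85.1
grasp_force: 0.0
```

```bash
python3 - <<'E'
from h import *
p,im=snap("wrist"); u=proj(p,[659,158.5,166]);print(u,arm.read_state()["position"]); a=im[110:310,120:370]
q,i2=snap("scene"); v=proj(q,[659,158.5,90]).astype(int);b=i2[v[1]-50:v[1]+50,v[0]-60:v[0]+65]
cv2.imwrite("pics/c14.png",np.hstack([cv2.resize(a,(400,320)),cv2.resize(b,(400,320),interpolation=2)]))
E
```

```text
[250.93159953 195.71492513] [658.28082216 158.37144436 246.28054126]
```

View pics/c14.png

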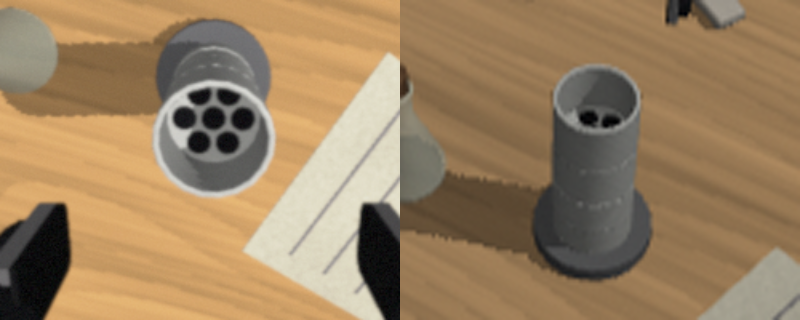

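The tower stands straight and closed, with the coarse rim at (253,197) as predicted and the gripper clear. Handing in.

```bash
python3 -c "
from bench import arm
print(arm.job_done())"
```

```text
the job is handed in; nothing more can be done
None
```

The sieve tower is built on its stand (pan, fine, medium, coarse, bottom to top) and handed in at about 31 s on the robot clock. The last pictures show every piece seated, upright and released, but the hand-in returned no verdict. I never touched the flask, eraser or marker.

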